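# Zero the power meter and bring up the laser diode

## Robot

A 6-joint arm with a two-finger parallel gripper is mounted at the origin on the work surface. World frame = base frame: x ahead of the robot, y to its left, z up, the work surface at z = 0. Lengths are in m, angles in rad, forces in N, time in s.
With the tool pointing down it reaches from about 0.275 to 1 m from the base axis. Payload 8.4 kg.
Tool frame: the origin (TCP) lies at the very end of the fingers, on their centre line; the grasp point (between the pads) lies 19 mm behind it; z points along the fingers, y is the line along which they close (so a half turn about z gives the same grasp; the last joint's range is limited). The gripper opens to 85 mm and grips with 20 to 120 N. Pads are 22 mm wide; open, the fingers measure 114 mm over their backs; the gripper's body (76 mm by 85 mm) begins 54 mm behind the grasp point. The pads swing forward as they close: fully open they stand 13 mm farther back than shut.
Start: joints at [1.3, 0.353, 1.633, -0, 1.155, -0.002], TCP at [0.166, 0.603, 0.231] pointing down, gripper open.
Joint ranges: [-2.63, 2.63], [-0.92, 2.1], [0.06, 2.66], [-1.3, 4.44], [0, 2.69], [-3.02, 3.02]. Speed limits (rad/s): [2.22, 2.22, 2.79, 3.14, 3.14, 3.14].

## Interface

Orientations are given as a 3x3 rotation matrix whose columns are the frame's x, y, z axes.
In Python, from station import readout, eyes, finish_job gives the robot as it stands. The module is installed in compiled form; this text tells all that it offers.
- The arm moves only by the tool arm_command, never from a script. Its argument "rows" is a list of rows, each an object with "claw": the opening, from 0 (shut) to 1 (fully open); "xyz": the shift along the tool's x, y, z in mm, a list of three; "turn": the turn about the tool's z in degrees. A call has 1 to 12 rows; each row shifts and turns the commanded pose from where the row before left it, along the tool's axes as they then stand; what a row does not reach is not made up. A row lasts 1/12 s, in which the tool goes at most 41.7 mm and 7.16 degrees, less where a joint would pass 70% of its speed; a pose out of reach is approached as far as the arm can. A call with a gripper value outside its range is refused whole. The fingers move at their own pace and stop on an object; "newtons" is the grip in N (left out, the last holds). Time passes only in rows, so rows that do not move let the fingers close. It gives the time, the measured TCP pose, the force, the opening and the grip force at its end, in the units of the state.
- readout.get_obs(): the state, without advancing time (a new reading comes with each control period).
- eyes.get_image(name): name is "side" or "top"; returns (picture, depth): 384x512x3 uint8, red, green, blue; 384x512 float32, m along the optical axis (not along the pixel's ray), 0 where there is no reading.
- eyes.camera_model(name): a dict with "vfov" (degrees; the focal length in pixels is half the picture's height over the tangent of half this angle, whatever the lens; pixels are square), "cx", "cy" (the principal point, pixels), "eye" and "attitude" of the camera in the world. Camera axes: x right, y down, z forward; pixel columns grow to the right and rows downward; lengths in m; the calibration is good to about 2 mm. A picture is of the moment at which its call begins. camera_model takes no time and is no camera call.
- finish_job(): hands the job in; it is judged then, once.
Trained networks look in the newest picture that a camera, given by its name, has taken for a name from the list of things; names that differ only in an ending like _2 or _b are one class to them, and where a whole thing is asked for, a point or a joint stands for the part that bears it (a point fixed in the world has none). Each returns a list of dicts, best first, with "confidence" (0 to 1); they miss things now and then, are a little off and sometimes report something else, mostly with a low value. They report only what shows in the picture. A call takes as long as a camera call. They do not tell look-alikes from the thing itself.
- eyes.search_frame(camera, target): "xy" ([column, row] in pixels, amid what is visible of it).
- eyes.trace(camera, target): "pixels" (384x512 bool, what is visible of it) and "xy" ([column, row] in pixels, amid what is visible of it).
- eyes.place_of(camera, target): "xy" ([column, row] in pixels: a listed point, or the origin of a listed thing).
The state is a dict: "time": time; "q": joint angles; "joint_vel": joint speeds; "joint_efforts": joint torques, N m; "tcp_pos": TCP position; "eef_rot": TCP orientation; "ft_force": force on the tool from outside, world axes, zero at the start; "moment": the same for the moment, N m; "opening": finger opening in m; "gripper_force": force on a finger pad.
Only numpy, scipy, OpenCV 4.12 (cv2) and the standard library are available. Lean on these libraries where they do the work, as an engineer would, in place of code of your own. Each camera call takes 0.05 s, during which the arm holds its last target. There are 200 camera calls.

## Task

Bring the laser diode up for a power reading: press the wide bar key of the handheld power meter to zero it and let it spring back up, then press in the square key of the temperature controller (the module with the D-shaped multi-pin socket), and only then the round key of the laser driver (the module with two coaxial sockets side by side). Press each key lightly with a fingertip, and leave the square and the round key pushed fully in. Grip, lift and shift nothing: the meter stays where it lies, and the other keys, the knobs and the things standing around are left alone.

Things in the scene. Friction and masses are not known exactly. Their poses are not given: they have to be found in the camera images.
- console: White slope-front desk case with four aluminium plug-in modules side by side at y = -90, -30, 30, 90 mm; 180 mm deep (x), 282 wide (y), fixed. Its top slopes at 15 deg, 62 mm high at the front (-x, towards the robot), 108 at the back. Origin: centre of its underside; x level, towards the high back edge, y to its left, z up
- meter: Handheld optical power meter lying face up, loose, about 0.45 kg: grey face in a yellow boot, 180 (x) x 88 (y) mm, face 34 mm up. Origin: centre of its underside; x towards the screen end, z up. Three black rubber keys stand 7 mm above the face: a wide bar key at x -65, y 0 mm and two small round ones at x -28, y +24 and -24
- zero_key_top (a point): Centre of the top of the meter's wide bar key (zero key), 14 mm (meter x) x 36 mm (meter y); axes as the meter's; moves down with the key
- zero_key (a joint): The meter's bar key: slides straight down; value in m, 0 = up, 0.005 = fully down, against a hard stop. Sprung: yields at 1.2 N, takes 7 N fully down, springs back when let go; it counts as pressed from 0.002
- left_key (a joint): The meter's small round key, 13 mm across, at meter y = +24 mm, not to be pressed: slides straight down; value in m, 0 = up, 0.005 = fully down, against a hard stop. Sprung: yields at 1.2 N, takes 7 N fully down, springs back when let go; it counts as pressed from 0.002
- right_key (a joint): The meter's small round key, 13 mm across, at meter y = -24 mm, not to be pressed: slides straight down; value in m, 0 = up, 0.005 = fully down, against a hard stop. Sprung: yields at 1.2 N, takes 7 N fully down, springs back when let go; it counts as pressed from 0.002
- tec_module: Temperature controller. Panel 128.5 mm up the slope, 60 wide, 2.5 thick, in a console slot (which one varies). Origin: centre of its back; axes as the console's, not sloped. Along the slope from the panel centre: steel 9-pin D-shaped socket 31 mm wide, 6 high, at 48 down; white SQUARE key at 16 down; black knob 23 across, 14 high, at 20 up; dark display at the top
- tec_key_top (a point): Centre of the top of the square key, 22 x 22 mm, standing 10 mm out of the panel when off; z points square out of the sloping panel, x up the slope; moves with the key
- tec_key (a joint): The square key: slides in along the panel's normal; value in m, 0 = out (off), 0.006 = fully in, against a hard stop. Latching: it yields at a push of 3.5 N, rising to 6.5 N fully in, and stays as far in as it was pushed; on from about 0.003
- laser_module: Laser driver. Panel 128.5 mm up the slope, 60 wide, 2.5 thick, in a console slot (which one varies). Origin: centre of its back; axes as the console's, not sloped. Along the slope from the panel centre: two steel coaxial sockets, 12 mm high, side by side (y +-14) at 48 down; white ROUND key at 16 down; black knob 23 across, 14 high, at 20 up; dark display at the top
- laser_key_top (a point): Centre of the top of the round key, 23 mm across, standing 10 mm out of the panel when off; z points square out of the sloping panel, x up the slope; moves with the key
- laser_key (a joint): The round key: slides in along the panel's normal; value in m, 0 = out (off), 0.006 = fully in, against a hard stop. Latching: it yields at a push of 3.5 N, rising to 6.5 N fully in, and stays as far in as it was pushed; on from about 0.003
- mod_module: Modulation module, not used now. Panel 128.5 mm up the slope, 60 wide, 2.5 thick, in a console slot (which one varies). Origin: centre of its back; axes as the console's, not sloped. Along the slope from the panel centre: one coaxial socket at 48 down, white long rectangular key (10 x 32 mm across, 10 out) at 16 down, no knob, display at the top
- mod_key (a joint): The modulation module's rectangular key, not to be pressed: slides in along the panel's normal; value in m, 0 = out (off), 0.006 = fully in, against a hard stop. Latching: it yields at a push of 3.5 N, rising to 6.5 N fully in, and stays as far in as it was pushed; on from about 0.003
- monitor_module: Photodiode monitor, not used now. Panel 128.5 mm up the slope, 60 wide, 2.5 thick, in a console slot (which one varies). Origin: centre of its back; axes as the console's, not sloped. Six coaxial sockets, 12 mm high, in three rows of two; no key, no knob
- tec_knob_mark (a point): Mark on the rim of the temperature controller's knob, 9.5 mm off its axis; the knob turns easily and must stay as it is
- laser_knob_mark (a point): Mark on the rim of the laser driver's knob, 9.5 mm off its axis; the knob turns easily and must stay as it is
- tee: Loose steel coaxial tee adaptor, 40 x 31 x 14 mm, lying on the bench. Origin: under its middle
- spanner: Loose steel spanner 150 mm long lying flat on the bench beyond the meter's screen end. Origin: its underside, x along it
- rack: Black screwdriver stand, 170 (x) x 85 (y) mm, with five upright screwdrivers, 212 mm high in all, loose. Origin: centre of its underside
- solvent: White closed plastic bottle, 60 mm across, 130 mm high, loose. Origin: centre of its underside
Things that resemble listed ones, but are neither listed nor needed, are in the scene too. Leave any orange, pink or red look-alike of the meter alone.

How it is judged:
On the way, in this order (a step that is already met when the one before it is completed fails the run):
1. the meter's zero key is pressed while both output keys are still out (value of joint zero_key above 0.002 m and value of joint each of tec_key, laser_key below 0.0012 m), for 0.02 s.
2. the temperature controller's square key is pushed in, the zero key being up again (value of joint tec_key above 0.003 m and value of joint zero_key below 0.001 m), for 0.05 s.
3. the laser driver's round key is pushed in, with the temperature controller on (value of joint each of laser_key, tec_key above 0.003 m), for 0.05 s.
At the end, for the whole second after the job is handed in: The square key and the round key are pushed in by at least 3 of their 6 mm, the rectangular key is out (under 1.2 mm), all three meter keys are up (under 1 mm), and the meter lies flat and at rest within 20 mm of where it began (all of step 3 and value of joint mod_key below 0.0012 m and value of joint each of zero_key, left_key, right_key below 0.001 m and distance of meter from where it was at the start of the episode below 0.02 m and angle between meter's own z axis and vertical below 0.05 rad and linear speed of meter below 0.01 m/s); the robot touches nothing.
It fails at once if the laser driver is switched on while the temperature controller is off; or the meter is zeroed again with the laser driver on ((value of joint laser_key above 0.002 m and value of joint tec_key below 0.0025 m) or value of joint each of zero_key, laser_key above 0.002 m).
It fails at once if the rectangular key of the modulation module is pressed (over 2 mm); or one of the meter's two small round keys is pressed (over 2 mm); or a set-point knob is turned (its mark shifts over 4 mm) (value of joint mod_key above 0.002 m or value of joint any of left_key, right_key above 0.002 m or distance of any of tec_knob_mark, laser_knob_mark from where it was at the start of the episode above 0.004 m).
It fails at once if the meter is lifted or tipped (origin over 6 mm up, or over 0.1 rad) or shoved over 20 mm (height (world z) of meter above 0.006 m or angle between meter's own z axis and vertical above 0.1 rad or distance of meter from where it was at the start of the episode above 0.02 m).
It fails at once if the meter or a module is pressed with over 35 N ((contact force between meter and the fingers above 35 N or contact force between meter and the arm above 35 N) or (contact force between tec_module and the fingers above 35 N or contact force between tec_module and the arm above 35 N) or (contact force between laser_module and the fingers above 35 N or contact force between laser_module and the arm above 35 N) or (contact force between mod_module and the fingers above 35 N or contact force between mod_module and the arm above 35 N) or (contact force between monitor_module and the fingers above 35 N or contact force between monitor_module and the arm above 35 N)).
It fails at once if a bystander is shifted over 20 mm (distance of any of tee, spanner, rack, solvent from where it was at the start of the episode above 0.02 m).
It also fails if it takes over 54 s, if anything falls off the work surface, if the arm or the gripper's body presses on something with over 40 N, if the wrist force passes 120 N, or if a joint passes its speed limit or range.

## Working session

There is one attempt and no reset: what is moved stays moved. The work goes in short steps, Python scripts to look and compute and a tool call to move; the robot and the scene stay as the last step left them, time stands still between calls to the robot, and variables do not carry over. Pictures are saved under pics/ and viewed, at most 10 in all, crops included, and the job is handed in when it is done.

Besides the shell and the picture viewer there is one more tool, called after "Emit:" by a JSON object that holds its "op" and its "data", one argument or row to a line. arm_command: Moves the arm, as the interface text tells. Its arguments: {"type":"object","properties":{"rows":{"type":"array","items":{"type":"object","properties":{"claw":{"type":"number"},"xyz":{"type":"array","items":{"type":"number"}},"turn":{"type":"number"}}}},"newtons":{"type":"number"}},"required":["rows"]}

```bash
mkdir -p pics
cat > h.py <<'E'
import numpy as np, cv2
from station import readout, eyes, finish_job
def world(cam,xy,depth,r=2):
    m=eyes.camera_model(cam); f=192/np.tan(np.radians(m["vfov"])/2)
    c,w=int(round(xy[0])),int(round(xy[1]))
    p=depth[max(w-r,0):w+r+1,max(c-r,0):c+r+1]; p=p[p>0]
    if len(p)==0: return None
    d=np.median(p)
    return np.array(m["eye"])+np.array(m["attitude"])@np.array([(xy[0]-m["cx"])/f*d,(xy[1]-m["cy"])/f*d,d])
E
python3 - <<'E'
from h import *
np.set_printoptions(precision=4,suppress=True)
o=readout.get_obs();print(o["time"],o["tcp_pos"],o["eef_rot"],o["opening"])
for c in ("side","top"):
    im,d=eyes.get_image(c); cv2.imwrite(f"pics/{c}1.png",im[:,:,::-1]); np.save(f"{c}1.npy",d)
    print(c,eyes.camera_model(c))
    for t in ("zero_key_top","tec_key_top","laser_key_top","meter","tec_module","laser_module","mod_module","console","rack","solvent"):
        for r in eyes.place_of(c,t)[:3]:
            print(c,t,round(r["confidence"],2),np.array(r["xy"]),world(c,r["xy"],d))
E
```

```text
0.0 [0.1659 0.6021 0.2306] [[-0.9641  0.2656 -0.0004]
 [ 0.2656  0.9641 -0.0014]
 [ 0.     -0.0014 -1.    ]] 0.08535644811166794
side {'vfov': 56.5346605887762, 'cx': 249.30040142533116, 'cy': 194.98925765332805, 'eye': array([ 0.0399, -0.9774,  0.7628]), 'attitude': array([[ 0.8902, -0.2503,  0.3806],
       [-0.4553, -0.4584,  0.7633],
       [-0.0166, -0.8528, -0.522 ]])}
side zero_key_top 0.59 [279.2 189.6] [0.718  0.1043 0.0085]
side zero_key_top 0.36 [165.1 189.5] [0.2891 0.2754 0.042 ]
side tec_key_top 0.55 [272.9 221.1] [ 0.5239 -0.1734  0.09  ]
side laser_key_top 0.67 [264.3 213.1] [ 0.5235 -0.1172  0.0875]
side laser_key_top 0.47 [281.3 230.8] [ 0.517  -0.2359  0.0953]
side meter 0.96 [175.  202.9] [0.2976 0.1737 0.0332]
side meter 0.89 [244.7 162.3] [0.686  0.3592 0.0316]
side meter 0.88 [241.6 194.2] [0.5649 0.1453 0.009 ]
side tec_module 0.59 [275.3 224. ] [ 0.5237 -0.1888  0.0884]
side laser_module 0.8 [283.1 237.2] [ 0.5134 -0.253   0.0836]
side laser_module 0.51 [266.5 212.1] [ 0.5311 -0.1187  0.09  ]
side mod_module 0.73 [264.4 214.3] [ 0.5204 -0.1236  0.0875]
side m
[... 754 characters left out ...]
0.182   0.1059]
top laser_key_top 0.44 [332.9 198.8] [ 0.5141 -0.2343  0.0952]
top meter 0.96 [180.3 270.9] [0.3157 0.2036 0.0353]
top meter 0.94 [ 97.1 254.1] [0.3652 0.4502 0.0333]
top meter 0.85 [116.8 139.3] [0.7149 0.4102 0.0356]
top tec_module 0.72 [332.  202.2] [ 0.5051 -0.2321  0.0912]
top tec_module 0.58 [308.6 193. ] [ 0.5322 -0.167   0.0904]
top laser_module 0.59 [330.6 193.8] [ 0.5297 -0.2296  0.0888]
top mod_module 0.69 [292.7 193.7] [ 0.5305 -0.1218  0.0905]
top mod_module 0.22 [314.7 201.7] [ 0.5065 -0.1831  0.0935]
top console 0.74 [314.9 188.4] [ 0.5443 -0.1845  0.096 ]
top rack 0.79 [397.4 176.6] [ 0.5829 -0.4292  0.0669]
top solvent 0.7 [101.2 196.4] [0.5294 0.432  0.0763]
```

Run:
```python
import cv2
a=cv2.imread("pics/top1.png");cv2.imwrite("pics/top1c.png",cv2.resize(a[100:340,60:440],None,fx=2.1,fy=2.1,interpolation=cv2.INTER_CUBIC))
a=cv2.imread("pics/side1.png");cv2.imwrite("pics/side1c.png",cv2.resize(a[110:310,110:370],None,fx=3,fy=3,interpolation=cv2.INTER_CUBIC))
```

```text
(no output)
```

View pics/top1c.png

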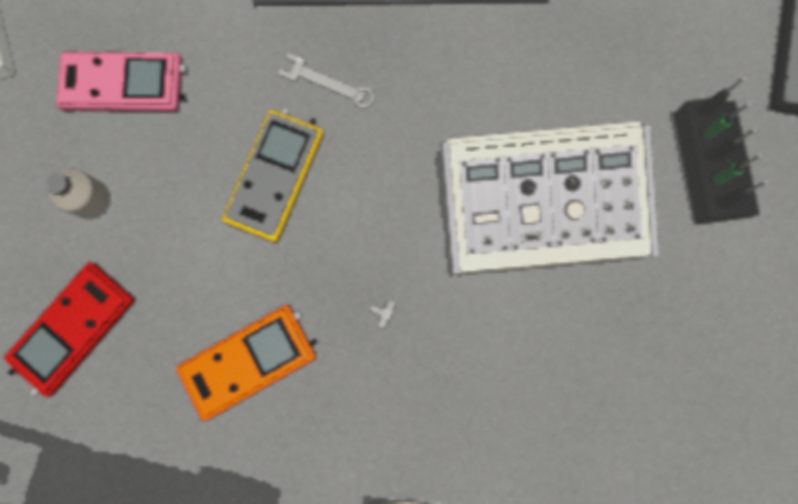

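View pics/side1c.png

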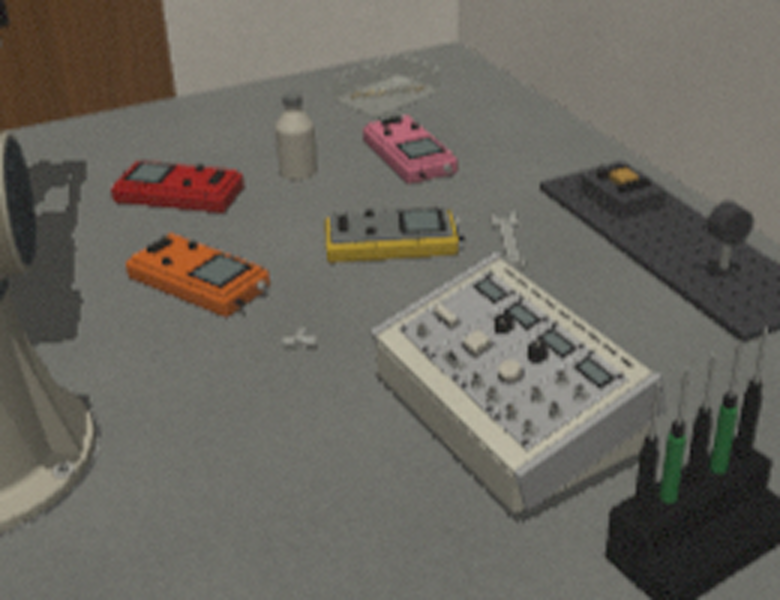

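The pictures show the genuine yellow-booted meter, with its bar key at top pixel (180, 202). The console's slots, from left to right, are modulation (rectangular key), temperature controller (square key, 312, 201), laser driver (round key, 333, 200) and monitor. I'll refine these by blobs.

Run:
```python
from h import *
np.set_printoptions(precision=4,suppress=True)
im=cv2.imread("pics/top1.png").astype(int); d=np.load("top1.npy"); g=im.sum(2)/3
m=eyes.camera_model("top"); f=192/np.tan(np.radians(m["vfov"])/2); A=np.array(m["attitude"]);e=np.array(m["eye"])
def onz(xy,z):
    r=A@np.array([(xy[0]-m["cx"])/f,(xy[1]-m["cy"])/f,1]); return e+r*(z-e[2])/r[2]
def blob(mask,seed):
    n,l,s,c=cv2.connectedComponentsWithStats(mask.astype(np.uint8)); 
    k=min((k for k in range(1,n) if s[k,4]>5),key=lambda k:np.hypot(*(c[k]-seed))); return c[k],s[k],l==k
for nm,seed,z in(("sq",(312.4,201.4),.094),("rd",(333.3,200),.094),("mod",(291,203),.094)):
    warm=(im[:,:,2]-im[:,:,0]); 
    c,s,mk=blob((warm>18)&(g>170),seed); print(nm,c,s,onz(c,z),world("top",c,d,1))
c,s,mk=blob(g<55,(180,202)); print("bar",c,s,onz(c,.041),world("top",c,d,1))
yel=(im[:,:,2]-im[:,:,0]>80)&(im[:,:,2]-im[:,:,1]<70)&(im[:,:,1]>90)
yel[:,:160]=0;yel[:140]=0;yel[220:]=0;yel[:,230:]=0
p=np.argwhere(yel)[:,::-1]; q=np.array([onz(x,.03)[:2] for x in p],np.float32)
print("meter",len(p),cv2.minAreaRect(q*1000))
for x in((235,0),):pass
# console yaw from panel/keys/knobs & normals fit in panel region
mk=[(r,c) for r in range(172,215,2) for c in range(285,358,2)]
P=np.array([world("top",(c,r),d,0) for r,c in mk if d[r,c]>0])
for _ in range(4):
    B=np.c_[P[:,:2],np.ones(len(P))]; k,*_=np.linalg.lstsq(B,P[:,2],rcond=None); rs=P[:,2]-B@k; P=P[abs(rs)<max(.004,1.5*rs.std())]
print("plane",k,rs.std(),np.degrees(np.arctan(np.hypot(*k[:2]))),np.degrees(np.arctan2(k[1],k[0])))
```

```text
sq [312.3226 201.8387] [309 199   7   6  31] [ 0.5061 -0.1763  0.094 ] [ 0.5062 -0.1764  0.0932]
rd [333.3333 199.7778] [330 197   7   7  36] [ 0.5115 -0.2356  0.094 ] [ 0.5115 -0.2356  0.0943]
mod [290.8125 203.5625] [287 203   9   2  16] [ 0.5016 -0.1155  0.094 ] [ 0.5018 -0.1157  0.0927]
bar [179.9231 201.6923] [176 199   9   6  26] [0.5179 0.2089 0.041 ] [0.5179 0.2089 0.0411]
meter 271 ((576.89404296875, 183.08251953125), (86.87262725830078, 178.3719482421875), 68.12602996826172)
plane [ 0.2699  0.0211 -0.0495] 0.0018832167446560012 15.14724391205874 4.47339270120698
```

Emit:
{"op": "arm_command", "data": {
  "rows": [
    {"claw":0,"xyz":[0,0,0],"turn":5},
    {"claw":0,"xyz":[0,0,0],"turn":4.5},
    {"claw":0,"xyz":[0,0,0]},
    {"claw":0,"xyz":[0,0,0]},
    {"claw":0,"xyz":[0,0,0]},
    {"claw":0,"xyz":[0,0,0]}
  ],
  "newtons": 20
}}

```text
invalid input at $.rows[2]: expected keys claw, xyz, turn
```

Emit:
{"op": "arm_command", "data": {
  "rows": [
    {"claw":0,"xyz":[0,0,0],"turn":7.1},
    {"claw":0,"xyz":[-32,-15.4,0],"turn":0},
    {"claw":0,"xyz":[-32,-15.4,0],"turn":0},
    {"claw":0,"xyz":[-32,-15.4,0],"turn":0},
    {"claw":0,"xyz":[-32,-15.4,0],"turn":0},
    {"claw":0,"xyz":[-32,-15.4,0],"turn":0},
    {"claw":0,"xyz":[-32,-15.4,0],"turn":0},
    {"claw":0,"xyz":[-32,-15.4,0],"turn":0},
    {"claw":0,"xyz":[-32,-15.4,0],"turn":0},
    {"claw":0,"xyz":[-32,-15.4,0],"turn":0},
    {"claw":0,"xyz":[-32,-15.4,0],"turn":0},
    {"claw":0,"xyz":[-32,-15.4,0],"turn":0}
  ],
  "newtons": 20
}}

```text
time: 2.1
tcp_pos: [0.4274, 0.3099, 0.2315]
eef_rot: [[-0.924, 0.383, 0.0], [0.383, 0.924, 0.0], [-0.0, 0.0, -1.0]]
ft_force: [0.9, 0.9, -0.3]
opening: 0.0001
gripper_force: 0.0
```

Emit:
{"op": "arm_command", "data": {
  "rows": [
    {"claw":0,"xyz":[-30.5,-15,0],"turn":0},
    {"claw":0,"xyz":[-30.5,-15,0],"turn":0},
    {"claw":0,"xyz":[-30.5,-15,20],"turn":0},
    {"claw":0,"xyz":[-30.5,-15,30],"turn":0},
    {"claw":0,"xyz":[0,0,35],"turn":0},
    {"claw":0,"xyz":[0,0,35],"turn":0},
    {"claw":0,"xyz":[0,0,30],"turn":0},
    {"claw":0,"xyz":[0,0,15],"turn":0},
    {"claw":0,"xyz":[0,0,5],"turn":0},
    {"claw":0,"xyz":[0,0,0],"turn":0}
  ]
}}

```text
time: 2.93
tcp_pos: [0.5136, 0.211, 0.0626]
eef_rot: [[-0.924, 0.383, -0.002], [0.383, 0.924, -0.001], [0.002, -0.002, -1.0]]
ft_force: [-0.1, 0.1, 1.2]
opening: -0.0001
gripper_force: 0.0
```

Run:
```python
from h import *
o=readout.get_obs();print(o["time"],o["tcp_pos"],o["ft_force"])
for c,(x,y) in(("side",(235,185)),("top",(185,195))):
    im,d=eyes.get_image(c); cv2.imwrite(f"pics/{c}2.png",cv2.resize(im[y-50:y+50,x-60:x+60,::-1],None,fx=4 if c=="top" else 6,fy=4 if c=="top" else 6,interpolation=cv2.INTER_CUBIC))
```

```text
2.9333 [0.51359465 0.2109829  0.0625898 ] [-0.07886438  0.13243397  1.22398047]
```

View pics/side2.png

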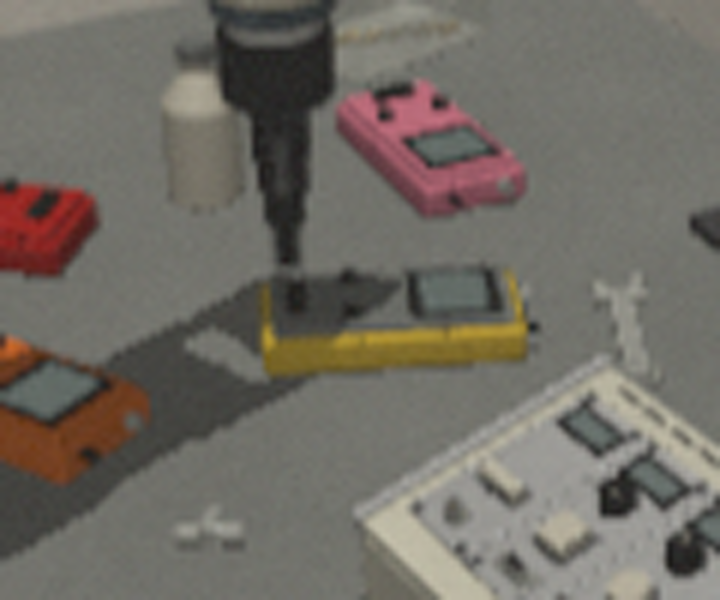

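The fingertip (285, 255 in the crop) stands just above the bar key (297, 290), a few mm towards the meter's near end. I'll correct that and press in small steps.

Emit:
{"op": "arm_command", "data": {
  "rows": [
    {"claw":0,"xyz":[-5,-1,5],"turn":0},
    {"claw":0,"xyz":[0,0,8],"turn":0},
    {"claw":0,"xyz":[0,0,4],"turn":0},
    {"claw":0,"xyz":[0,0,2],"turn":0},
    {"claw":0,"xyz":[0,0,0],"turn":0},
    {"claw":0,"xyz":[0,0,0],"turn":0}
  ]
}}

```text
time: 3.53
tcp_pos: [0.5184, 0.2084, 0.0446]
eef_rot: [[-0.924, 0.383, -0.0], [0.383, 0.924, -0.0], [0.0, -0.0, -1.0]]
ft_force: [-0.2, -0.8, -0.9]
opening: 0.0003
gripper_force: 0.0
```

Emit:
{"op": "arm_command", "data": {
  "rows": [
    {"claw":0,"xyz":[0,0,3],"turn":0},
    {"claw":0,"xyz":[0,0,1.5],"turn":0},
    {"claw":0,"xyz":[0,0,1.5],"turn":0},
    {"claw":0,"xyz":[0,0,0],"turn":0},
    {"claw":0,"xyz":[0,0,0],"turn":0}
  ]
}}

```text
time: 3.95
tcp_pos: [0.5188, 0.2086, 0.0389]
eef_rot: [[-0.924, 0.383, 0.0], [0.383, 0.924, 0.0], [-0.0, 0.0, -1.0]]
ft_force: [0.2, 0.3, 3.5]
opening: -0.0
gripper_force: 1.8
```

Emit:
{"op": "arm_command", "data": {
  "rows": [
    {"claw":0,"xyz":[0,0,1],"turn":0},
    {"claw":0,"xyz":[0,0,0.7],"turn":0},
    {"claw":0,"xyz":[0,0,0],"turn":0},
    {"claw":0,"xyz":[0,0,0],"turn":0}
  ]
}}

```text
time: 4.28
tcp_pos: [0.5188, 0.2086, 0.0372]
eef_rot: [[-0.924, 0.383, 0.0], [0.383, 0.924, 0.0], [-0.0, 0.0, -1.0]]
ft_force: [-0.8, 0.4, 5.5]
opening: -0.0004
gripper_force: 2.8
```

Emit:
{"op": "arm_command", "data": {
  "rows": [
    {"claw":0,"xyz":[0,0,-5],"turn":0},
    {"claw":0,"xyz":[0,0,-20],"turn":0},
    {"claw":0,"xyz":[0,0,-35],"turn":0},
    {"claw":0,"xyz":[0,0,-35],"turn":0},
    {"claw":0,"xyz":[0,0,-28],"turn":0},
    {"claw":0,"xyz":[0,0,0],"turn":-6.6},
    {"claw":0,"xyz":[0,0,0],"turn":-6.6},
    {"claw":0,"xyz":[0,0,0],"turn":-6.6},
    {"claw":0,"xyz":[0,0,0],"turn":-6.7}
  ]
}}

```text
time: 5.03
tcp_pos: [0.5181, 0.2082, 0.1602]
eef_rot: [[-0.997, -0.075, -0.0], [-0.075, 0.997, -0.0], [0.0, -0.0, -1.0]]
ft_force: [-0.4, -0.9, -0.4]
opening: 0.0001
gripper_force: 0.0
```

Emit:
{"op": "arm_command", "data": {
  "rows": [
    {"claw":0,"xyz":[4,-32,0],"turn":0},
    {"claw":0,"xyz":[4,-32,0],"turn":0},
    {"claw":0,"xyz":[4,-32,0],"turn":0},
    {"claw":0,"xyz":[4,-32,0],"turn":0},
    {"claw":0,"xyz":[4,-32,0],"turn":0},
    {"claw":0,"xyz":[4,-32,0],"turn":0},
    {"claw":0,"xyz":[4,-32,0],"turn":0},
    {"claw":0,"xyz":[4,-32,0],"turn":0},
    {"claw":0,"xyz":[4,-32,0],"turn":0},
    {"claw":0,"xyz":[4,-32,0],"turn":0},
    {"claw":0,"xyz":[4,-32,0],"turn":0},
    {"claw":0,"xyz":[4,-30,0],"turn":0}
  ]
}}

```text
time: 6.03
tcp_pos: [0.4965, -0.1776, 0.16]
eef_rot: [[-0.998, -0.07, -0.001], [-0.07, 0.998, 0.0], [0.001, 0.0, -1.0]]
ft_force: [-0.1, 0.5, -0.6]
opening: -0.0001
gripper_force: 0.0
```

Emit:
{"op": "arm_command", "data": {
  "rows": [
    {"claw":0,"xyz":[0,0,20],"turn":0},
    {"claw":0,"xyz":[0,0,15],"turn":0},
    {"claw":0,"xyz":[0,0,5],"turn":0},
    {"claw":0,"xyz":[0,0,0],"turn":0}
  ]
}}

```text
time: 6.37
tcp_pos: [0.4959, -0.1756, 0.1187]
eef_rot: [[-0.998, -0.069, -0.003], [-0.069, 0.998, 0.001], [0.003, 0.001, -1.0]]
ft_force: [0.8, -0.1, -0.5]
opening: 0.0001
gripper_force: 0.0
```

Run:
```python
from h import *
o=readout.get_obs();print(o["time"],o["tcp_pos"],o["ft_force"])
x,y=270,210
im,d=eyes.get_image("side"); cv2.imwrite("pics/side3.png",cv2.resize(im[y-50:y+50,x-60:x+60,::-1],None,fx=6,fy=6,interpolation=cv2.INTER_CUBIC))
```

```text
6.3667 [ 0.4959269  -0.17559077  0.11874469] [ 0.75434058 -0.05879172 -0.49428794]
```

View pics/side3.png

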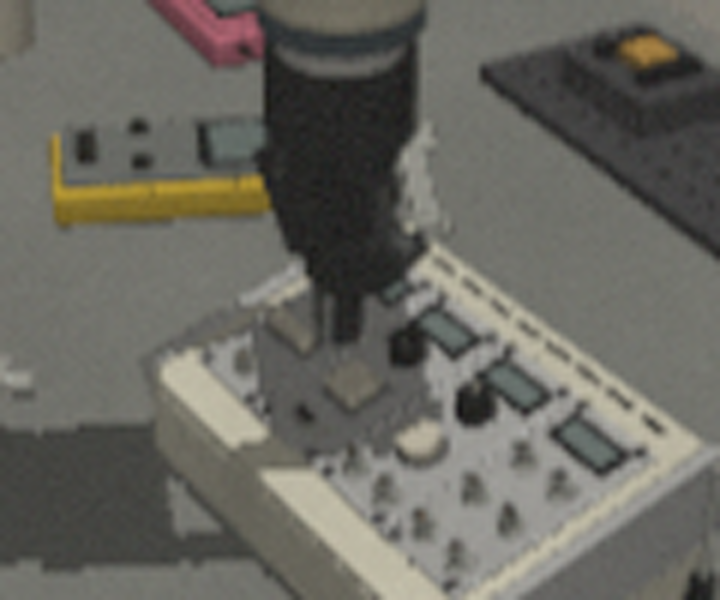

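The fingertip (345, 335) is above the square key (355, 375) and clear of the knob (408, 340). I'll shift it slightly forward and go down.

Emit:
{"op": "arm_command", "data": {
  "rows": [
    {"claw":0,"xyz":[-3,0,10],"turn":0},
    {"claw":0,"xyz":[0,0,6],"turn":0},
    {"claw":0,"xyz":[0,0,3],"turn":0},
    {"claw":0,"xyz":[0,0,2],"turn":0},
    {"claw":0,"xyz":[0,0,0],"turn":0},
    {"claw":0,"xyz":[0,0,0],"turn":0}
  ]
}}

```text
time: 6.92
tcp_pos: [0.5003, -0.1757, 0.0991]
eef_rot: [[-0.998, -0.07, -0.0], [-0.07, 0.998, 0.0], [0.0, 0.0, -1.0]]
ft_force: [-0.5, -0.5, -0.2]
opening: -0.0001
gripper_force: 0.0
```

Emit:
{"op": "arm_command", "data": {
  "rows": [
    {"claw":0,"xyz":[0,0,2],"turn":0},
    {"claw":0,"xyz":[0,0,1.5],"turn":0},
    {"claw":0,"xyz":[0,0,0],"turn":0},
    {"claw":0,"xyz":[0,0,0],"turn":0}
  ]
}}

```text
time: 7.25
tcp_pos: [0.5002, -0.1758, 0.0955]
eef_rot: [[-0.998, -0.07, -0.0], [-0.07, 0.998, 0.0], [0.0, 0.0, -1.0]]
ft_force: [0.4, 0.6, 0.3]
opening: 0.0
gripper_force: 0.0
```

Emit:
{"op": "arm_command", "data": {
  "rows": [
    {"claw":0,"xyz":[0,0,1.5],"turn":0},
    {"claw":0,"xyz":[0,0,1.5],"turn":0},
    {"claw":0,"xyz":[0,0,0],"turn":0},
    {"claw":0,"xyz":[0,0,0],"turn":0}
  ]
}}

```text
time: 7.58
tcp_pos: [0.5005, -0.1758, 0.0926]
eef_rot: [[-0.998, -0.07, 0.0], [-0.07, 0.998, -0.0], [-0.0, -0.0, -1.0]]
ft_force: [0.6, -0.4, 1.5]
opening: -0.0002
gripper_force: 0.6
```

Emit:
{"op": "arm_command", "data": {
  "rows": [
    {"claw":0,"xyz":[0,0,1],"turn":0},
    {"claw":0,"xyz":[0,0,1],"turn":0},
    {"claw":0,"xyz":[0,0,0],"turn":0},
    {"claw":0,"xyz":[0,0,0],"turn":0}
  ]
}}

```text
time: 7.92
tcp_pos: [0.5007, -0.1759, 0.0907]
eef_rot: [[-0.998, -0.07, 0.001], [-0.07, 0.998, -0.0], [-0.001, -0.0, -1.0]]
ft_force: [1.7, 0.3, 4.3]
opening: 0.0001
gripper_force: 1.7
```

Emit:
{"op": "arm_command", "data": {
  "rows": [
    {"claw":0,"xyz":[0,0,1],"turn":0},
    {"claw":0,"xyz":[0,0,1],"turn":0},
    {"claw":0,"xyz":[0,0,0.7],"turn":0},
    {"claw":0,"xyz":[0,0,0],"turn":0},
    {"claw":0,"xyz":[0,0,0],"turn":0}
  ]
}}

```text
time: 8.33
tcp_pos: [0.501, -0.1759, 0.0882]
eef_rot: [[-0.998, -0.07, 0.001], [-0.07, 0.998, -0.0], [-0.001, -0.0, -1.0]]
ft_force: [1.5, -0.1, 5.1]
opening: 0.0002
gripper_force: 2.2
```

Emit:
{"op": "arm_command", "data": {
  "rows": [
    {"claw":0,"xyz":[0,0,0.7],"turn":0},
    {"claw":0,"xyz":[0,0,0.5],"turn":0},
    {"claw":0,"xyz":[0,0,0],"turn":0},
    {"claw":0,"xyz":[0,0,0],"turn":0}
  ]
}}

```text
time: 8.67
tcp_pos: [0.5011, -0.1759, 0.0874]
eef_rot: [[-0.998, -0.07, 0.002], [-0.07, 0.998, -0.0], [-0.002, -0.001, -1.0]]
ft_force: [-0.0, 0.9, 10.5]
opening: 0.0005
gripper_force: 5.2
```

The square key is fully in: the force rose sharply at the hard stop. I'll lift and move one slot (60 mm) over to the round key.

Emit:
{"op": "arm_command", "data": {
  "rows": [
    {"claw":0,"xyz":[0,0,-10],"turn":0},
    {"claw":0,"xyz":[0,0,-22],"turn":0},
    {"claw":0,"xyz":[0,-20,0],"turn":0},
    {"claw":0,"xyz":[0,-25,0],"turn":0},
    {"claw":0,"xyz":[0,-15,0],"turn":0},
    {"claw":0,"xyz":[0,0,0],"turn":0},
    {"claw":0,"xyz":[0,0,0],"turn":0}
  ]
}}

```text
time: 9.25
tcp_pos: [0.5038, -0.2359, 0.1182]
eef_rot: [[-0.998, -0.068, -0.001], [-0.068, 0.998, 0.001], [0.001, 0.001, -1.0]]
ft_force: [-1.0, -0.2, -0.4]
opening: 0.0002
gripper_force: 0.0
```

Run:
```python
from h import *
x,y=270,210
im,d=eyes.get_image("side"); cv2.imwrite("pics/side4.png",cv2.resize(im[y-50:y+50,x-60:x+60,::-1],None,fx=6,fy=6,interpolation=cv2.INTER_CUBIC))
```

```text
(no output)
```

View pics/side4.png

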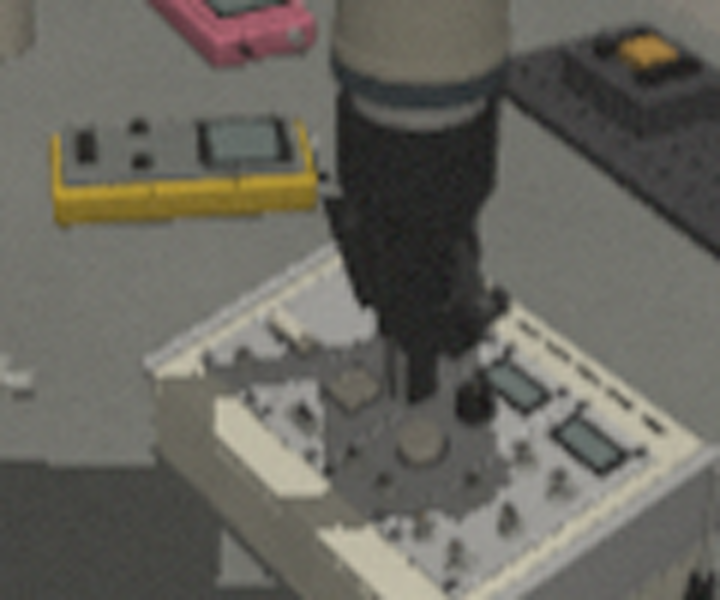

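The fingertip (420, 395) is right above the round key (422, 440). The square key (350, 390) is in, and the meter has not moved. Now I'll press the round key.

Emit:
{"op": "arm_command", "data": {
  "rows": [
    {"claw":0,"xyz":[0,0,12],"turn":0},
    {"claw":0,"xyz":[0,0,7],"turn":0},
    {"claw":0,"xyz":[0,0,3],"turn":0},
    {"claw":0,"xyz":[0,0,2],"turn":0},
    {"claw":0,"xyz":[0,0,0],"turn":0},
    {"claw":0,"xyz":[0,0,0],"turn":0}
  ]
}}

```text
time: 9.8
tcp_pos: [0.5045, -0.2354, 0.0944]
eef_rot: [[-0.998, -0.07, -0.0], [-0.07, 0.998, 0.0], [0.0, 0.0, -1.0]]
ft_force: [-0.2, -1.3, -0.2]
opening: -0.0003
gripper_force: 0.0
```

Emit:
{"op": "arm_command", "data": {
  "rows": [
    {"claw":0,"xyz":[0,0,1],"turn":0},
    {"claw":0,"xyz":[0,0,1],"turn":0},
    {"claw":0,"xyz":[0,0,1],"turn":0},
    {"claw":0,"xyz":[0,0,0.5],"turn":0},
    {"claw":0,"xyz":[0,0,0],"turn":0},
    {"claw":0,"xyz":[0,0,0],"turn":0}
  ]
}}

```text
time: 10.3
tcp_pos: [0.505, -0.2358, 0.0915]
eef_rot: [[-0.998, -0.07, 0.001], [-0.07, 0.998, -0.0], [-0.001, -0.001, -1.0]]
ft_force: [2.1, 1.2, 4.2]
opening: -0.0001
gripper_force: 2.1
```

Emit:
{"op": "arm_command", "data": {
  "rows": [
    {"claw":0,"xyz":[0,0,1],"turn":0},
    {"claw":0,"xyz":[0,0,1],"turn":0},
    {"claw":0,"xyz":[0,0,0.7],"turn":0},
    {"claw":0,"xyz":[0,0,0],"turn":0},
    {"claw":0,"xyz":[0,0,0],"turn":0}
  ]
}}

```text
time: 10.72
tcp_pos: [0.505, -0.2359, 0.0888]
eef_rot: [[-0.998, -0.07, 0.001], [-0.07, 0.998, -0.001], [-0.001, -0.001, -1.0]]
ft_force: [1.0, 0.4, 4.5]
opening: -0.0004
gripper_force: 2.1
```

Emit:
{"op": "arm_command", "data": {
  "rows": [
    {"claw":0,"xyz":[0,0,0.7],"turn":0},
    {"claw":0,"xyz":[0,0,0.5],"turn":0},
    {"claw":0,"xyz":[0,0,0],"turn":0},
    {"claw":0,"xyz":[0,0,0],"turn":0}
  ]
}}

```text
time: 11.05
tcp_pos: [0.5052, -0.2359, 0.0877]
eef_rot: [[-0.998, -0.07, 0.002], [-0.07, 0.998, -0.001], [-0.002, -0.001, -1.0]]
ft_force: [2.0, 0.9, 5.5]
opening: 0.0
gripper_force: 2.5
```

Emit:
{"op": "arm_command", "data": {
  "rows": [
    {"claw":0,"xyz":[0,0,0.6],"turn":0},
    {"claw":0,"xyz":[0,0,0.4],"turn":0},
    {"claw":0,"xyz":[0,0,0],"turn":0},
    {"claw":0,"xyz":[0,0,0],"turn":0}
  ]
}}

```text
time: 11.38
tcp_pos: [0.5053, -0.236, 0.0872]
eef_rot: [[-0.998, -0.07, 0.002], [-0.07, 0.998, -0.001], [-0.002, -0.001, -1.0]]
ft_force: [0.3, 1.5, 11.1]
opening: -0.0
gripper_force: 5.5
```

The force has jumped at the stop, so the round key is fully in. I'll retreat.

Emit:
{"op": "arm_command", "data": {
  "rows": [
    {"claw":0,"xyz":[0,0,-8],"turn":0},
    {"claw":0,"xyz":[0,0,-20],"turn":0},
    {"claw":0,"xyz":[0,0,-30],"turn":0},
    {"claw":0,"xyz":[0,0,-30],"turn":0},
    {"claw":0,"xyz":[0,0,-30],"turn":0},
    {"claw":0,"xyz":[30,0,0],"turn":0},
    {"claw":0,"xyz":[30,0,0],"turn":0},
    {"claw":0,"xyz":[30,0,0],"turn":0},
    {"claw":0,"xyz":[0,0,0],"turn":0},
    {"claw":0,"xyz":[0,0,0],"turn":0}
  ]
}}

```text
time: 12.22
tcp_pos: [0.413, -0.2418, 0.2043]
eef_rot: [[-0.998, -0.068, -0.001], [-0.068, 0.998, 0.0], [0.001, 0.0, -1.0]]
ft_force: [0.7, 0.3, 0.2]
opening: 0.0001
gripper_force: 0.0
```

Run:
```python
from h import *
x,y=270,210
im,d=eyes.get_image("side"); cv2.imwrite("pics/side5.png",cv2.resize(im[y-50:y+50,x-60:x+60,::-1],None,fx=6,fy=6,interpolation=cv2.INTER_CUBIC))
```

```text
(no output)
```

View pics/side5.png

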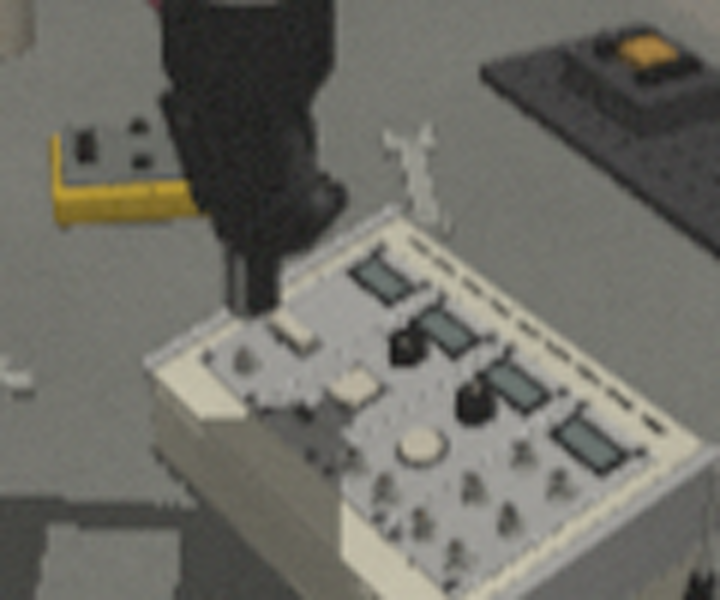

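The square key (355, 387) and the round key (421, 443) both sit low, the rectangular key (293, 333) is still out, and the meter is in place. The arm touches nothing.

```bash
python3 -c "
from station import finish_job
print(finish_job())"
```

```text
the job is handed in; nothing more can be done
None
```

I zeroed the meter and its key came back up, then pushed the square key and after it the round key fully in; the job is handed in at about 12 s, but the hand-in returned no verdict.

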